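# Pin the tray cover open and thread the spanner out

## Task

A spanner lies in the grey parts tray, under an opening that is shorter than the spanner. First lock the tray's sliding cover open by pushing the headed brass pin fully home through the fork and the cover's lug; then take hold of the spanner, tilt it so that one end comes out of the opening first, and draw it out. Finish still gripping the spanner and holding it still in the air with nothing else touching it, the whole of it at least 10 cm above the worktop, and leave the black loupe, the white collet box and the black shaft collar beside the tray where they stand.

Things in the scene. Friction and masses are not known exactly. Their poses are not given: they have to be found in the camera images.
- tray: Grey steel parts tray, 204 x 98 mm, 43 high, fixed. Origin under the centre of its opening, 2 mm over the worktop (rubber feet); x along its length, away from the robot, towards the end with the cover; y left, z up. Inside, in mm: floor top z 3; two black cross ribs 4 wide at x -30 and 30, top z 15, carry the spanner; side walls' inner faces at y -44 and 44, tops z 43; end walls' inner faces at x -98 and 98.
- opening (a point): Centre of the tray's opening, at tray x 0, y 0, z 39 mm. Fixed decks, z 36 to 39, roof over both ends of the tray, leaving an opening 114 mm long (tray x -57 to 57) and 88 wide (y -44 to 44); under each deck the tray is hollow, 41 mm deep along x. Fingers opened wide do not fit in: 30 to 40 mm between them is enough.
- cover (a joint): Sliding steel cover, 78 x 86 mm, that lies open on the far deck, at tray x 58 to 136, top at z 42.5 with a cross rib up to z 50 at its far end. 0 = fully open as at the start; grows (m, to 0.08) as it slides towards the robot and shuts the opening. It slides with about 2 N until the pin locks it.
- lock_pin (a joint): Brass locking pin, upright, travel in m: near 0 (at most 0.002) at the start, standing proud with its tip in the upper tine of the fork; 0.018 = fully home, head seated on the fork. Pushed straight down; it resists with a steady friction of about 5 N and stays where it is left. The holes are already aligned.
- pin_head (a point): Centre of the top face of the brass pin's head, a disc 18 mm across and 6 mm thick. It lies at x 75, y 62 mm in the tray's frame, left of the tray; its height over the worktop is 80 mm with the pin at 0 and 62 mm with the pin home. The aluminium fork round it (x 59 to 91, y 49 to 79) is 56 mm high. A tall bonding machine stands beyond and to the right of the tray (world x over 0.66, y under 0.26): swing in on the near side of it.
- spanner_mid (a point): Centre of the loose steel open-ended spanner, 146 mm long, shank 10 wide, 6 thick, heads about 21 wide, 0.05 kg (may vary). The spanner's y axis runs along its length, z is up, across its thickness. At the start it lies flat along the tray on the ribs, centre about 20 mm over the worktop, each end hidden 10 to 22 mm under a deck. Grasp it by the shank.
- spanner_end_a (a point): One end of the spanner, at +73 mm along its length from its centre.
- spanner_end_b (a point): The other end, at -73 mm along its length.
- spanner: The same spanner; origin at the centre of its underside.
- loupe: Black loupe, 37 mm across, 40 high, standing left of the tray; bystander. Origin at the centre of its underside.
- collet_box: Flat white box, 46 x 63 x 16 mm, behind the tray on the left; bystander. Origin at the centre of its underside.
- shaft_collar: Black ring with a clamp screw, 26 mm across, 10 high, right of the tray; bystander. Origin at the centre of its underside.

How it is judged (in metres and radians):
On the way, in this order (a step that is already met when the one before it is completed fails the run):
1. the pin is fully home while the cover is open and the spanner still lies in the tray (value of joint lock_pin above 0.0155 m and value of joint cover below 0.004 m and z of spanner_mid in the frame of tray below 0.03 m), for 0.2 s.
2. the spanner is tilted through the opening: one end out above the decks, the other still below them (((z of spanner_end_a in the frame of tray above 0.045 m and z of spanner_end_b in the frame of tray below 0.036 m) or (z of spanner_end_b in the frame of tray above 0.045 m and z of spanner_end_a in the frame of tray below 0.036 m))), for 0.1 s.
At the end, for the whole second after the job is handed in: Pin home (over 15.5 of 18 mm), cover open (within 4 mm); spanner gripped by the fingers, still (under 30 mm/s), its centre and both ends over 80 mm above the worktop, not touching the tray, robot clear of the tray; bystanders within 20 mm of where they stood (value of joint lock_pin above 0.0155 m and value of joint cover below 0.004 m and height (world z) of each of spanner_mid, spanner_end_a, spanner_end_b above 0.08 m and contact force between the fingers and spanner above 1 N and contact force between the arm and tray below 0.5 N and contact force between spanner and tray below 0.1 N and linear speed of spanner below 0.03 m/s and distance of each of loupe, collet_box, shaft_collar from where it was at the start of the episode below 0.02 m); the arm keeps its last pose, push and grip.
It fails at once if the spanner is lifted out before the pin is home (z of spanner_mid in the frame of tray above 0.045 m and value of joint lock_pin below 0.015 m).
It fails at once if the cover is slid away from its open position (value of joint cover above 0.012 m).
It fails at once if the loupe is disturbed (distance of loupe from where it was at the start of the episode above 0.02 m).
It fails at once if the collet box is disturbed (distance of collet_box from where it was at the start of the episode above 0.02 m).
It fails at once if the shaft collar is disturbed (distance of shaft_collar from where it was at the start of the episode above 0.02 m).
It also fails if it takes over 51 s, if anything falls off the work surface, if the arm or the gripper's body presses on something with over 40 N, if the wrist force passes 120 N, or if a joint passes its speed limit or range.

## Robot

A 7-joint arm with a two-finger parallel gripper is mounted at the origin on a cart in front of the work surface, level with it; the furniture and walls round the work are solid. World frame = base frame: x ahead of the robot, y to its left, z up, the work surface at z = 0. Lengths are in mm, angles in rad, forces in N, time in s.
With the tool pointing down it reaches from about 350 to 900 mm from the base axis. Payload 7.2 kg.
Tool frame: the origin (TCP) lies between the finger pads; the fingertips stand 19 mm ahead of it and the grasp point (between the pads) is the TCP; z points along the fingers, x is the direction in which the jaws open and shut, and the axes are right-handed (so a half turn about z gives the same grasp; the last joint's range is limited). The gripper opens to 88 mm and grips with 3 to 60 N. Pads are 20 mm wide; open, the fingers measure 115 mm over their backs; the gripper's body (75 mm by 178 mm) begins 61 mm behind the grasp point.
Start: joints at [-0.068, 0.411, -0.013, 1.596, 0.006, 1.134, -0.082], TCP at [625.003, -0.011, 241.653] pointing down, gripper open.
Joint ranges: [-2.95, 2.95], [-0.29, 1.99], [-1.47, 1.44], [0.14, 2.54], [-1.03, 4.17], [0.13, 1.85], [-2.86, 2.86]. Speed limits (rad/s): [2.39, 2.39, 3.01, 3.01, 3.14, 3.14, 3.14].

## Interface

Orientations are given as a 3x3 rotation matrix whose columns are the frame's x, y, z axes.
In Python, from rig import arm, viewer, nets gives the robot as it stands. The module is installed in compiled form; this text tells all that it offers.
- The arm moves only by the tool jog_arm, never from a script. Its argument "increments" is one flat list of numbers, 7 for each row, row after row: the shift along the tool's x, y, z in m, then the turn, a rotation vector about the tool's x, y, z in degrees, then the opening, from 0 (shut) to 1 (fully open). A call has 1 to 10 rows; each row is the pose to reach, as a shift and turn from the pose measured when the call began, along the tool's axes at that moment; what a row does not reach only later rows make up. A row lasts 1/12 s, in which the tool goes at most 41.7 mm and 7.16 degrees, less where a joint would pass 70% of its speed; a pose out of reach is approached as far as the arm can. A call with a gripper value outside its range is refused whole. The fingers move at their own pace and stop on an object; "grip_force" is the grip in N (left out, the last holds). Time passes only in rows, so rows that repeat a pose let the fingers close. It gives the time, the measured TCP pose, the force and the opening at its end, in the units of the state.
- arm.state(): the state, without advancing time (a new reading comes with each control period).
- viewer.camera(name): name is "scene" or "side" or "wrist"; returns a dict with "image" (420x560x3 uint8, blue, green, red), "fov_y" (degrees; the focal length in pixels is half the picture's height over the tangent of half this angle, whatever the lens; pixels are square), "cx", "cy" (the principal point, pixels), "cam_to_world" (4x4, takes a point from camera to world coordinates). Camera axes: x right, y up, looking along -z (the intrinsics and any distortion apply to the point x, -y, -z); pixel columns grow to the right and rows downward; lengths in mm; the calibration is good to about 2 mm. A picture is of the moment at which its call begins. There is no depth.
- arm.finish_job(): hands the job in, once; it reports no verdict.
Trained networks look in the newest picture that a camera, given by its name, has taken for a name from the list of things; names that differ only in an ending like _2 or _b are one class to them, and where a whole thing is asked for, a point or a joint stands for the part that bears it (a point fixed in the world has none). Each returns a list of dicts, best first, with "p" (0 to 1); they miss things now and then, are a little off and sometimes report something else, mostly with a low value. They report only what shows in the picture. A call takes as long as a camera call.
- nets.boxes_of(camera, name): "extent" ([left, top, right, bottom] in pixels, round what is visible of it).
- nets.trace(camera, name): "region" (420x560 bool, what is visible of it) and "extent" ([left, top, right, bottom] in pixels, round what is visible of it).
The state is a dict: "t": time; "joint_pos": joint angles; "qvel": joint speeds; "joint_efforts": joint torques, N m; "tcp_pos": TCP position; "tcp_rot": TCP orientation; "contact_force": force on the tool from outside, world axes, zero at the start; "wrist_torque": the same for the moment, N m; "gripper_width": finger opening in mm.
Only numpy, scipy, OpenCV 4.12 (cv2) and the standard library are available. Lean on these libraries where they do the work, as an engineer would, in place of code of your own. Each camera call takes 0.05 s, during which the arm holds its last target.

## Working session

There is one attempt and no reset: what is moved stays moved. The work goes in short steps, Python scripts to look and compute and a tool call to move; the robot and the scene stay as the last step left them, time stands still between calls to the robot, and variables do not carry over. Pictures are saved under pics/ and viewed, and the job is handed in when it is done.

Besides the shell and the picture viewer there is one more tool, called after "Call:" in YAML: its name, and indented under it one key for each argument. jog_arm: Moves the arm, as the interface text tells. Its arguments: {"type":"object","properties":{"increments":{"type":"array"},"grip_force":{"type":"number"}},"required":["increments"]}

```bash
mkdir -p pics; ls
python3 - <<'E'
from rig import arm, viewer, nets
import cv2, numpy as np, pickle
s=arm.state()
for k,v in s.items(): print(k,np.round(v,3).tolist())
cs={}
for n in ["scene","side","wrist"]:
    c=viewer.camera(n); cs[n]=c
    cv2.imwrite(f"pics/{n}0.png",c["image"])
    print(n,c["fov_y"],c["cx"],c["cy"],[k for k in c]); print(np.round(c["cam_to_world"],3).tolist())
    for t in ["tray","cover","lock_pin","spanner","loupe","collet_box","shaft_collar"]:
        print(t,[(round(d["p"],2),np.round(d["extent"]).tolist()) for d in nets.boxes_of(n,t)][:2])
pickle.dump(cs,open("c0.pkl","wb"))
print(arm.state()["t"])
E
```

```text
pics
t 0.0
joint_pos [-0.068, 0.412, -0.013, 1.597, 0.006, 1.134, -0.082]
qvel [-0.001, 0.001, -0.0, 0.002, 0.001, -0.0, 0.001]
joint_efforts [-0.0, -58.796, 0.642, -29.107, -0.054, 0.018, 0.0]
tcp_pos [624.536, -0.033, 240.84]
tcp_rot [[1.0, 0.0, -0.002], [0.0, -1.0, -0.0], [-0.002, 0.0, -1.0]]
contact_force [0.13, -0.042, 0.061]
wrist_torque [0.042, 0.034, 0.021]
gripper_width 88.037
scene 49.354205465507775 278.14356282866623 207.47543971279407 ['image', 'fov_y', 'cx', 'cy', 'cam_to_world']
[[0.879, 0.23, -0.419, 151.125], [-0.478, 0.407, -0.779, -302.64], [-0.009, 0.884, 0.467, 472.658], [0.0, 0.0, 0.0, 1.0]]
tray [(0.73, [204.0, 184.0, 324.0, 285.0])]
cover [(0.6, [266.0, 198.0, 325.0, 226.0]), (0.54, [264.0, 190.0, 271.0, 205.0])]
lock_pin [(0.59, [262.0, 191.0, 273.0, 202.0])]
spanner [(0.66, [252.0, 227.0, 288.0, 248.0]), (0.29, [249.0, 188.0, 279.0, 204.0])]
loupe [(0.89, [189.0, 199.0, 207.0, 222.0])]
collet_box [(0.63, [249.0, 191.0, 279.0, 203.0])]
shaft_collar [(0.45, [347.0, 274.0, 366.0, 288.0])]
side 56.381853675608184 277.5578925234374 207.6160726960436 ['image', 'fo
[... 163 characters left out ...]
 [(0.66, [227.0, 195.0, 343.0, 244.0])]
cover [(0.64, [229.0, 203.0, 266.0, 228.0])]
lock_pin [(0.59, [254.0, 209.0, 266.0, 226.0])]
spanner [(0.73, [270.0, 214.0, 317.0, 226.0])]
loupe [(0.85, [298.0, 262.0, 316.0, 288.0])]
collet_box [(0.7, [256.0, 213.0, 263.0, 225.0]), (0.59, [217.0, 256.0, 242.0, 280.0])]
shaft_collar [(0.43, [264.0, 184.0, 272.0, 192.0])]
wrist 62.13234146440781 287.3325268099929 204.11674258299038 ['image', 'fov_y', 'cx', 'cy', 'cam_to_world']
[[1.0, -0.0, -0.001, 623.728], [0.001, 0.97, 0.244, 66.51], [0.001, -0.244, 0.97, 383.868], [0.0, 0.0, 0.0, 1.0]]
tray []
cover []
lock_pin []
spanner []
loupe []
collet_box []
shaft_collar [(0.62, [207.0, 4.0, 231.0, 7.0])]
1.2
```

View images.

View pics/scene0.png

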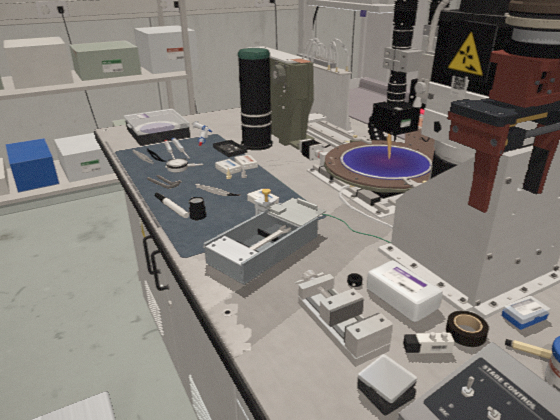

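View pics/side0.png

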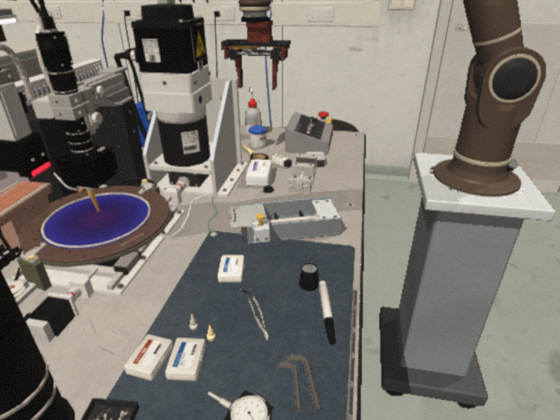

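View pics/wrist0.png

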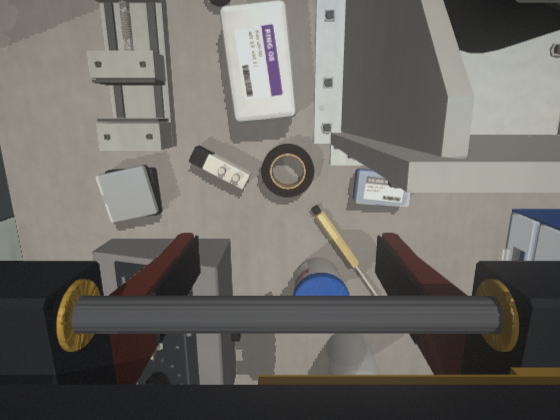

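Run:
```python
import pickle,cv2
c=pickle.load(open("c0.pkl","rb"))
for n,(x0,y0,x1,y1) in {"scene":(180,170,380,300),"side":(200,170,360,290)}.items():
    cv2.imwrite(f"pics/{n}0z.png",cv2.resize(c[n]["image"][y0:y1,x0:x1],None,fx=4 if n=="scene" else 5,fy=4 if n=="scene" else 5,interpolation=cv2.INTER_CUBIC))
```

```text
(no output)
```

View pics/scene0z.png

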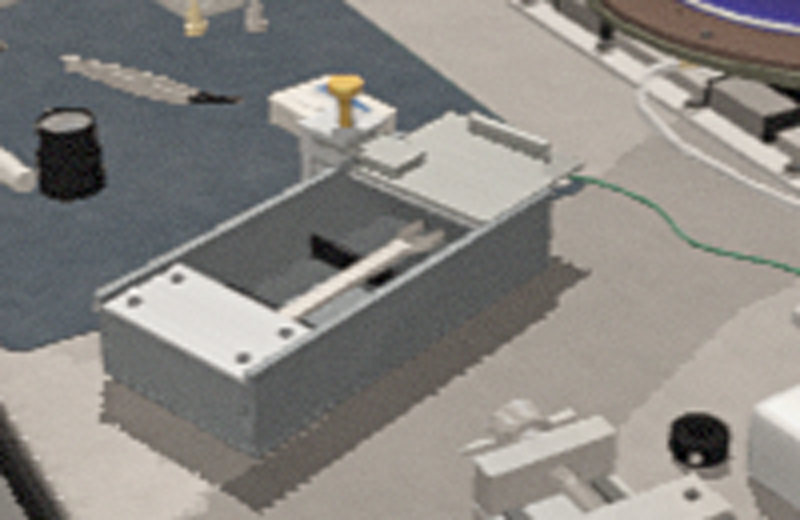

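View pics/side0z.png

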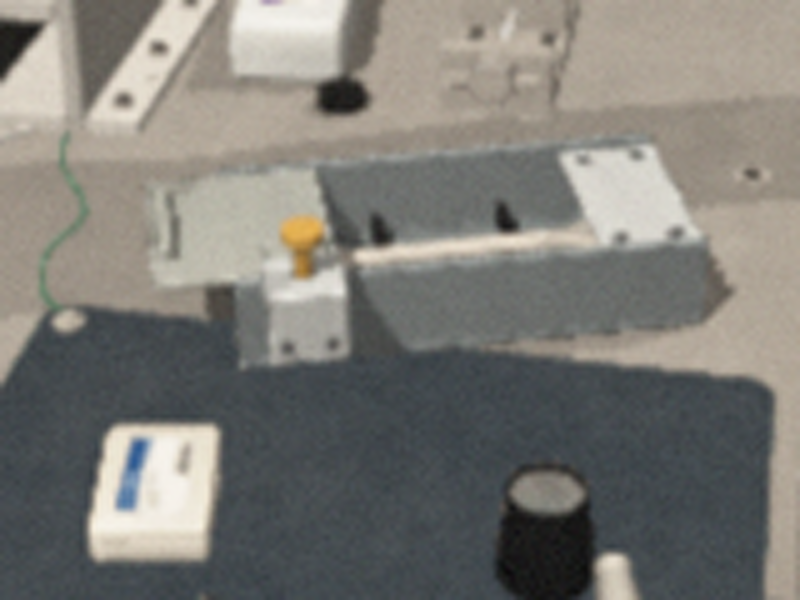

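```bash
cat > h.py <<'E'
import numpy as np
def proj(c,P):
    M=np.linalg.inv(c["cam_to_world"]); p=np.asarray(P)@M[:3,:3].T+M[:3,3]
    f=c["image"].shape[0]/2/np.tan(np.radians(c["fov_y"]/2))
    return np.stack([c["cx"]+f*p[...,0]/-p[...,2], c["cy"]+f*p[...,1]/p[...,2]],-1)
def onz(c,uv,z):
    M=c["cam_to_world"]; f=c["image"].shape[0]/2/np.tan(np.radians(c["fov_y"]/2))
    d=M[:3,:3]@np.array([(uv[0]-c["cx"])/f,-(uv[1]-c["cy"])/f,-1]); o=M[:3,3]
    return o+d*(z-o[2])/d[2]
def T(p,pts):
    x,y,a=p; pts=np.asarray(pts,float); R=np.array([[np.cos(a),-np.sin(a),0],[np.sin(a),np.cos(a),0],[0,0,1]])
    return pts@R.T+[x,y,2]
E
python3 - <<'E'
from h import *; import pickle
from scipy.optimize import least_squares
C=pickle.load(open("c0.pkl","rb"))
S=lambda u,v:(180+u/4-.4,170+v/4-.4); D=lambda u,v:(200+u/5-.4,170+v/5-.4)
ob=[("scene",S(345,82),(75,62,78)),("side",D(302,226),(75,62,78)),
("scene",S(98,295),(-102,49,43)),("scene",S(250,378),(-102,-49,43)),("scene",S(262,455),(-102,-49,0)),("scene",S(105,378),(-102,49,0)),("scene",S(580,165),(102,-49,43)),
("side",D(705,238),(-102,49,43)),("side",D(655,138),(-102,-49,43)),("side",D(700,318),(-102,49,0))]
def r(p): return np.concatenate([(proj(C[n],T(p,w))-uv) for n,uv,w in ob])
s=least_squares(r,[550,250,.3],loss="soft_l1")
print(s.x,np.degrees(s.x[2])); print(r(s.x).reshape(-1,2).round(1))
for n in["scene","side"]:
    uv=[o[1] for o in ob if o[0]==n][0]; print(n,onz(C[n],uv,80))
print(T(s.x,[75,62,78]))
# spanner ends
print("sp scene", onz(C["scene"],S(288,310),20), onz(C["scene"],S(430,232),20))
print("sp side", onz(C["side"],D(360,255),20), onz(C["side"],D(590,236),20))
print(T(s.x,[[-57,0,0],[57,0,0]]))
print("loupe",onz(C["side"],D(545,590),0),"collar",onz(C["scene"],S(700,460),0),"box",onz(C["side"],D(155,490),16))
E
```

```text
[469.67990571 347.21915549 -37.34236995] -2139.5601951167887
[[ 0.  -0.7]
 [-0.5 -1. ]
 [-0.5 -0.3]
 [ 1.2 -0.2]
 [-0.6  1.9]
 [-0.2 -0.7]
 [-6.2  6.4]
 [ 0.2 -0.1]
 [-2.1 -1.9]
 [-0.3  0.3]]
scene [516.88724314 428.80597876  80.        ]
side [516.42001619 435.04470457  80.        ]
[518.30604251 431.50734458  80.        ]
sp scene [440.68152842 340.03450672  20.        ] [531.6453817  369.36920267  20.        ]
sp side [509.25264585 360.7040129   20.        ] [409.44022032 325.79801382  20.        ]
[[416.26864845 327.31343779   2.        ]
 [523.09116298 367.1248732    2.        ]]
loupe [401.70077391 540.9162109    0.        ] collar [5.53985825e+02 1.79571255e+02 5.68434189e-14] box [553.09186591 531.09605082  16.        ]
```

Call:
jog_arm:
  increments: [-0.035,-0.03,0,0,0,0,0.5,-0.07,-0.06,0,0,0,0,0.3,-0.1,-0.1,0,0,0,0,0,-0.12,-0.14,0,0,0,0,0,-0.14,-0.18,0,0,0,0,0,-0.14,-0.215,0,0,0,0,0,-0.14,-0.25,0,0,0,0,0,-0.14,-0.28,0,0,0,0,0,-0.14,-0.3,0,0,0,0,0,-0.14,-0.3,0,0,0,0,0]

```text
t: 2.03
tcp_pos: [483.3, 305.9, 241.5]
tcp_rot: [[1.0, 0.007, -0.001], [0.007, -1.0, 0.003], [-0.001, -0.003, -1.0]]
contact_force: [0.4, -0.6, -0.2]
gripper_width: 24.3
```

Run:
```python
from rig import arm, viewer, nets
import cv2, numpy as np, pickle
c=viewer.camera("wrist"); cv2.imwrite("pics/w1.png",c["image"]); pickle.dump(c,open("w1.pkl","wb"))
s=arm.state()
for k in ["t","joint_pos","qvel","tcp_pos","tcp_rot","gripper_width"]: print(k,np.round(s[k],3).tolist())
print(np.round(c["cam_to_world"],3).tolist())
```

```text
t 2.083
joint_pos [-0.509, 0.328, -0.171, 1.723, 0.061, 1.096, -0.695]
qvel [0.044, -0.02, 0.046, 0.03, 0.01, 0.006, 0.021]
tcp_pos [484.025, 302.638, 241.373]
tcp_rot [[1.0, 0.004, -0.001], [0.004, -1.0, 0.001], [-0.001, -0.001, -1.0]]
gripper_width 20.875
[[1.0, -0.007, -0.002, 481.615], [0.008, 0.97, 0.242, 371.996], [0.0, -0.242, 0.97, 383.94], [0.0, 0.0, 0.0, 1.0]]
```

View pics/w1.png

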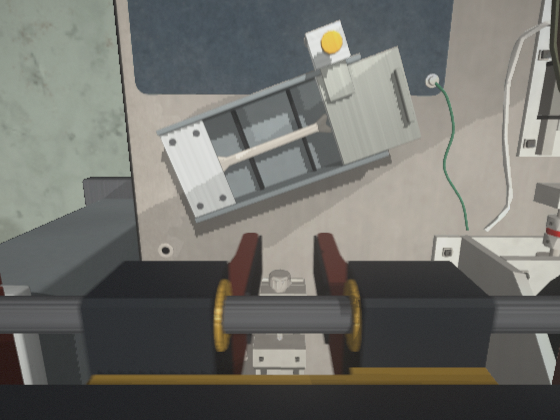

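Run:
```python
import pickle,cv2
c=pickle.load(open("w1.pkl","rb"))
cv2.imwrite("pics/w1z.png",cv2.resize(c["image"][20:230,150:430],(784,588),interpolation=cv2.INTER_CUBIC))
```

```text
(no output)
```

View pics/w1z.png

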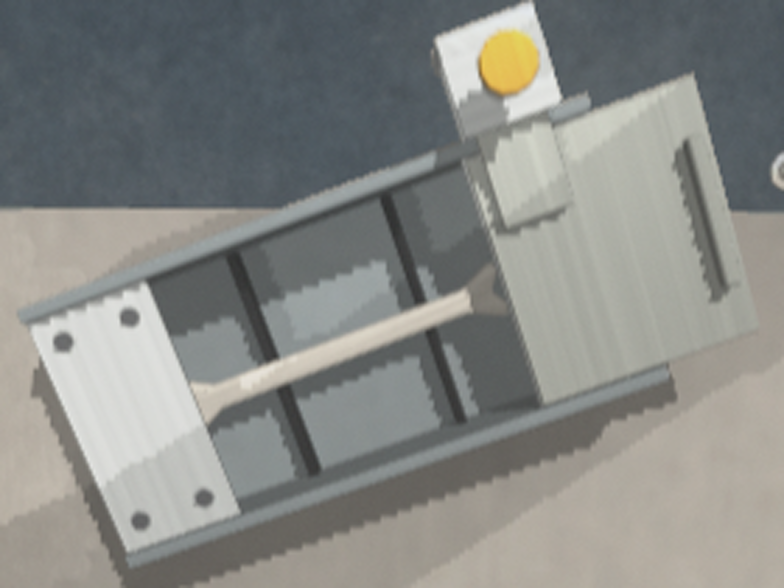

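Run:
```python
from h import *; import pickle
from scipy.optimize import least_squares
C=pickle.load(open("w1.pkl","rb"))
S=lambda u,v:np.array((150+u/2.8-.3,20+v/2.8-.3))
ob=[((18,314),(-102,49,43)),((130,568),(-102,-49,43)),((148,282),(-57,44,39)),((240,514),(-57,-44,39)),((590,98),(102,49,43)),((670,375),(102,-49,43)),((540,405),(58,-43,42.5)),((694,73),(136,43,42.5)),((758,328),(136,-43,42.5)),((510,62),(75,62,78)),((240,252),(-30,44,15)),((315,472),(-30,-44,15))]
def r(p): return np.concatenate([(proj(C,T(p,w))-S(*uv)) for uv,w in ob])
s=least_squares(r,[470,347,.35],loss="soft_l1")
p=s.x;print(p,np.degrees(p[2])); print(r(p).reshape(-1,2).round(1).tolist())
# free also cam xy bias
print("pin",onz(C,S(510,62),80),T(p,[75,62,78]))
a=p[2];R=np.array([[np.cos(a),-np.sin(a)],[np.sin(a),np.cos(a)]])
for uv in [(200,392),(470,300),(335,348),(505,285)]:
    w=onz(C,S(*uv),22); print(w.round(1),(R.T@(w[:2]-p[:2])).round(1))
```

```text
[4.68274918e+02 3.47809826e+02 3.53910871e-01] 20.27759923003829
[[-1.3, -0.9], [-0.2, 1.1], [-1.2, -0.9], [0.3, 0.3], [-0.4, -1.9], [0.6, 1.5], [1.7, 0.3], [0.4, 0.1], [1.5, 0.3], [0.1, -1.0], [-3.9, 0.4], [0.1, 1.7]]
pin [517.07350306 431.2528635   80.        ] [517.13948122 431.96001553  80.        ]
[413.4 328.8  22. ] [-58.1   1.2]
[512.4 362.9  22. ] [46.6 -1.2]
[463.4 345.3  22. ] [-5.4 -0.7]
[524.9 368.3  22. ] [60.2 -0.4]
```

Call:
jog_arm:
  increments: [0.005,-0.02,0,0,0,-7,0,0.012,-0.045,0,0,0,-14,0,0.02,-0.07,0.01,0,0,-21,0,0.027,-0.095,0.02,0,0,-28,0,0.033,-0.115,0.03,0,0,-35,0,0.033,-0.129,0.04,0,0,-42,0,0.033,-0.129,0.05,0,0,-49,0,0.033,-0.129,0.06,0,0,-55,0,0.033,-0.129,0.06,0,0,-55,0,0.033,-0.129,0.06,0,0,-55,0]

```text
t: 2.92
tcp_pos: [517.1, 429.9, 180.9]
tcp_rot: [[0.574, 0.819, -0.001], [0.819, -0.574, -0.001], [-0.002, -0.001, -1.0]]
contact_force: [-0.3, -0.7, 0.2]
gripper_width: 0.3
```

Call:
jog_arm:
  increments: [0.001,-0.001,0.01,0,0,-7,0,0.001,-0.001,0.02,0,0,-14,0,0.001,-0.001,0.03,0,0,-21,0,0.001,-0.001,0.04,0,0,-28,0,0.001,-0.001,0.05,0,0,-35,0,0.001,-0.001,0.06,0,0,-42,0,0.001,-0.001,0.066,0,0,-49,0,0.001,-0.001,0.068,0,0,-55,0,0.001,-0.001,0.068,0,0,-55,0,0.001,-0.001,0.068,0,0,-55,0]

```text
t: 3.75
tcp_pos: [517.7, 430.6, 113.7]
tcp_rot: [[-0.335, 0.942, -0.001], [0.942, 0.335, -0.001], [-0.0, -0.001, -1.0]]
contact_force: [0.2, -0.5, 0.3]
gripper_width: 0.2
```

```bash
cat > look.py <<'E'
import sys,cv2,numpy as np,pickle
from rig import arm,viewer
tag=sys.argv[1]; cams=sys.argv[2:]
B={"scene":(170,150,370,300),"side":(190,140,390,290),"wrist":(0,0,560,420)}
for n in cams:
    c=viewer.camera(n); pickle.dump(c,open(f"{tag}_{n}.pkl","wb")); x0,y0,x1,y1=B[n]
    im=c["image"][y0:y1,x0:x1]
    if n!="wrist": im=cv2.resize(im,(800,600),interpolation=cv2.INTER_CUBIC)
    cv2.imwrite(f"pics/{tag}_{n}.png",im)
s=arm.state()
for k in ["t","joint_pos","tcp_pos","tcp_rot","contact_force","gripper_width"]: print(k,np.round(s[k],3).tolist())
E
python3 look.py a side scene
```

```text
t 3.85
joint_pos [-0.4, 0.682, -0.562, 1.561, 0.406, 1.018, 0.837]
tcp_pos [517.443, 431.105, 113.857]
tcp_rot [[-0.336, 0.942, -0.0], [0.942, 0.336, -0.0], [-0.0, -0.0, -1.0]]
contact_force [0.226, 0.739, 0.15]
gripper_width 0.254
```

View pics/a_side.png

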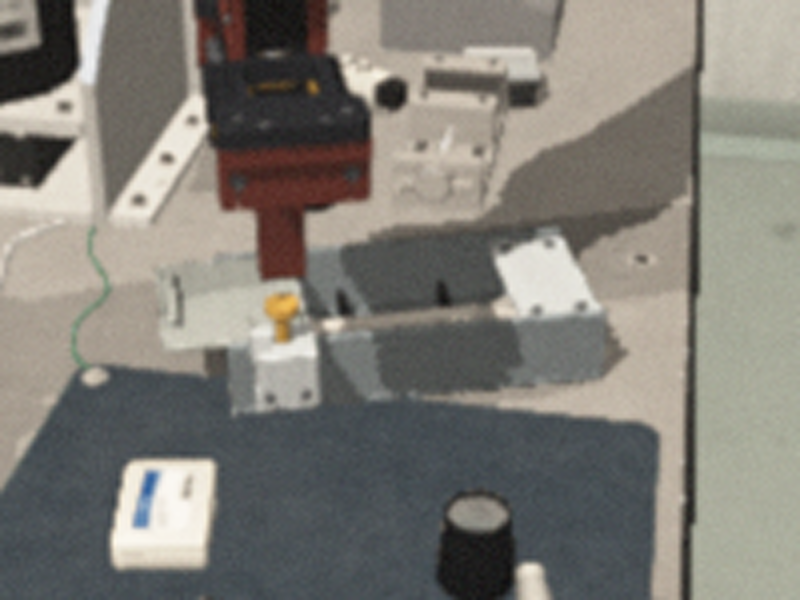

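View pics/a_scene.png

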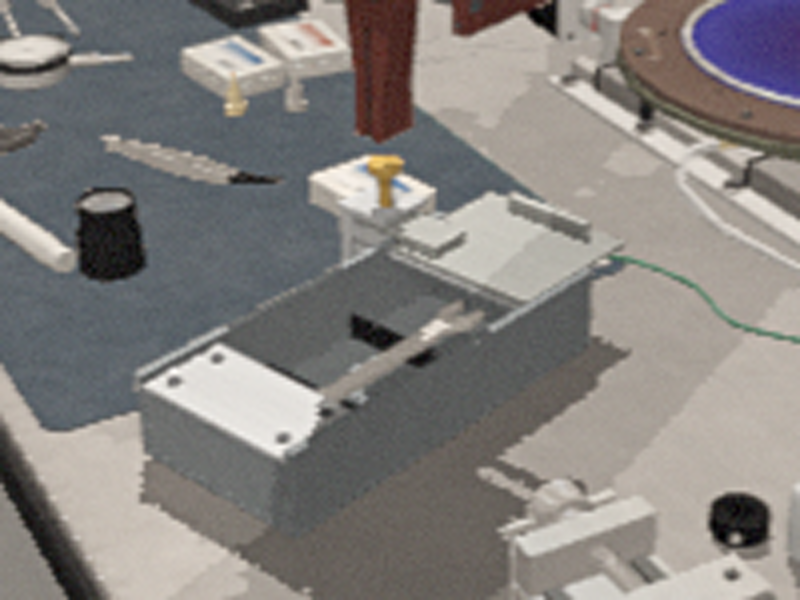

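Call:
jog_arm:
  increments: [0,0,0.006,0,0,0,0,0,0,0.011,0,0,0,0,0,0,0.015,0,0,0,0,0,0,0.018,0,0,0,0,0,0,0.021,0,0,0,0,0,0,0.024,0,0,0,0,0,0,0.027,0,0,0,0,0,0,0.029,0,0,0,0,0,0,0.031,0,0,0,0,0,0,0.031,0,0,0,0]

```text
t: 4.68
tcp_pos: [517.4, 431.0, 82.7]
tcp_rot: [[-0.336, 0.942, -0.0], [0.942, 0.336, -0.001], [-0.001, -0.001, -1.0]]
contact_force: [-0.0, -0.6, 1.7]
gripper_width: 0.4
```

Call:
jog_arm:
  increments: [0,0,0.001,0,0,0,0,0,0,0.002,0,0,0,0,0,0,0.003,0,0,0,0,0,0,0.003,0,0,0,0]

```text
t: 5.02
tcp_pos: [517.5, 431.0, 81.3]
tcp_rot: [[-0.336, 0.942, 0.001], [0.942, 0.336, -0.001], [-0.001, 0.0, -1.0]]
contact_force: [-3.7, -4.0, 15.4]
gripper_width: 0.4
```

```bash
python3 look.py b side scene
```

```text
t 5.117
joint_pos [-0.41, 0.718, -0.546, 1.582, 0.43, 0.964, 0.818]
tcp_pos [517.471, 431.041, 81.312]
tcp_rot [[-0.336, 0.942, 0.001], [0.942, 0.336, -0.001], [-0.001, 0.0, -1.0]]
contact_force [-2.16, -4.22, 14.109]
gripper_width 0.334
```

View pics/b_side.png

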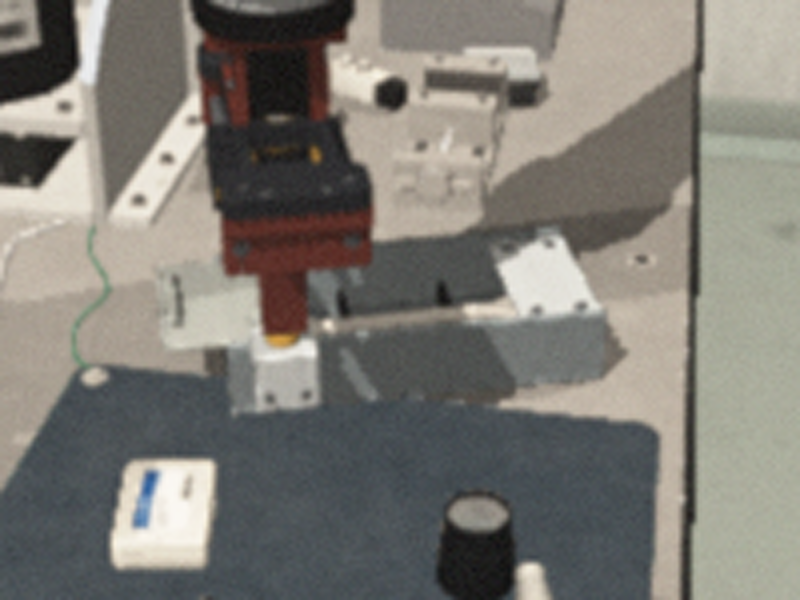

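View pics/b_scene.png

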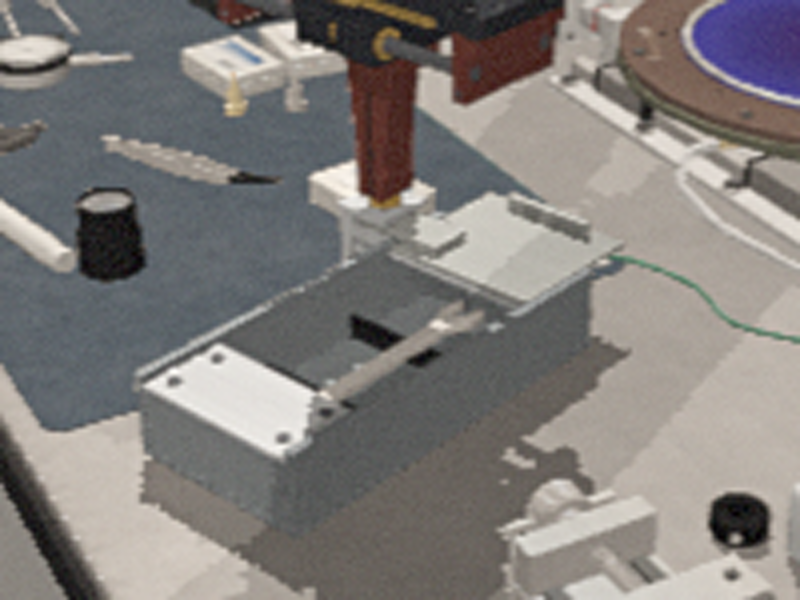

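Call:
jog_arm:
  increments: [0,0,-0.02,0,0,0,0,0,0,-0.05,0,0,0,0,-0.02,0,-0.08,0,0,0,0.2,-0.04,0,-0.1,0,0,0,0.4,-0.06,0,-0.12,0,0,0,0.4,-0.06,0,-0.12,0,0,0,0.4,-0.06,0,-0.12,0,0,0,0.4,-0.06,0,-0.12,0,0,0,0.4]

```text
t: 5.78
tcp_pos: [536.9, 375.0, 200.5]
tcp_rot: [[-0.336, 0.942, -0.0], [0.942, 0.336, -0.001], [-0.001, -0.001, -1.0]]
contact_force: [-0.4, 0.5, 0.1]
gripper_width: 34.4
```

```bash
python3 look.py c wrist side
```

```text
t 5.883
joint_pos [-0.285, 0.57, -0.599, 1.533, 0.341, 1.146, 0.963]
tcp_pos [536.261, 375.4, 199.937]
tcp_rot [[-0.337, 0.941, -0.002], [0.941, 0.337, -0.001], [-0.001, -0.002, -1.0]]
contact_force [-0.044, 0.246, -0.395]
gripper_width 35.129
```

View pics/c_wrist.png

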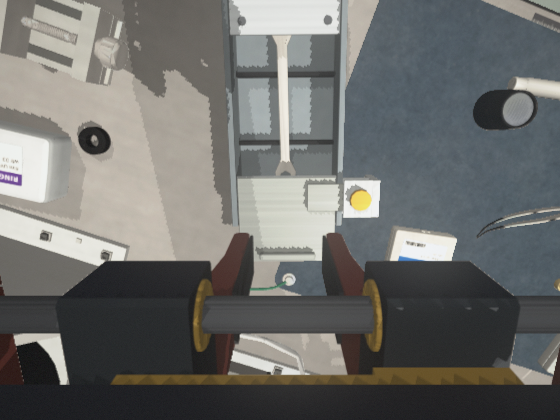

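View pics/c_side.png

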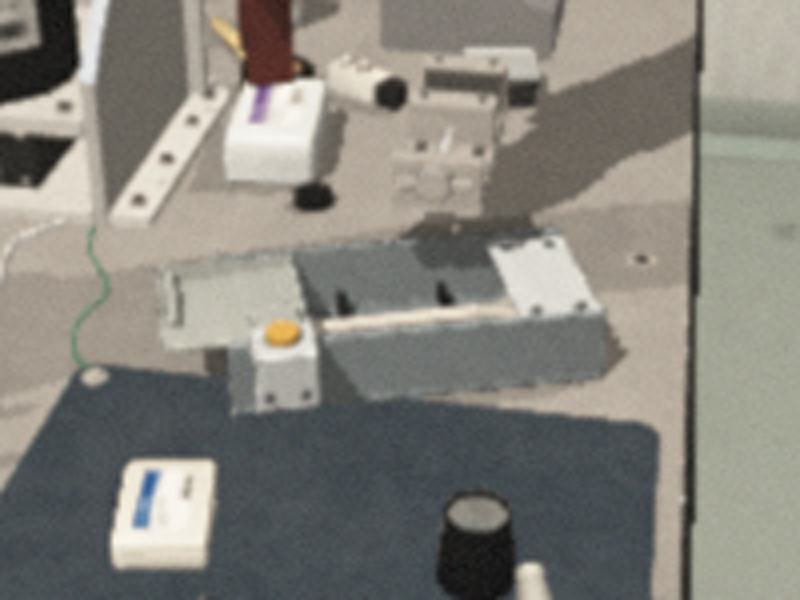

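Run:
```python
from h import *; import pickle,cv2
C=pickle.load(open("c_wrist.pkl","rb"))
p=[468.3,347.8,.3539];a=p[2];R=np.array([[np.cos(a),-np.sin(a)],[np.sin(a),np.cos(a)]])
for uv in [(281.3,60),(284.8,150),(283,105),(282,46),(285,162),(286,176)]:
    w=onz(C,uv,23); print(uv,w.round(1),(R.T@(w[:2]-p[:2])).round(1))
print("pin",onz(C,(361,200.5),62), "deck edge",[(R.T@(onz(C,uv,41)[:2]-p[:2])).round(1) for uv in [(232,34),(340,34)]],"cover edge",[(R.T@(onz(C,uv,44.5)[:2]-p[:2])).round(1) for uv in [(238,178),(300,178)]])
cv2.imwrite("pics/c_z.png",cv2.resize(C["image"][0:200,200:390],(760,800))[:600])
cv2.imwrite("pics/c_z.png",cv2.resize(C["image"][0:200,200:390],(570,600),interpolation=cv2.INTER_CUBIC))
```

```text
(281.3, 60) [431.  332.1  23. ] [-40.5  -1.8]
(284.8, 150) [502.1 360.5  23. ] [36.1  0.2]
(283, 105) [465.5 345.9  23. ] [-3.3 -0.8]
(282, 46) [420.3 329.   23. ] [-51.5  -1. ]
(285, 162) [512.3 364.4  23. ] [47.   0.3]
(286, 176) [524.2 369.6  23. ] [60.   1.1]
pin [516.43556678 432.9486131   62.        ] deck edge [array([-57.6, -40.4]), array([-56.6,  45.4])] cover edge [array([ 57.7, -40.4]), array([58.3, 13.3])]
```

View pics/c_z.png

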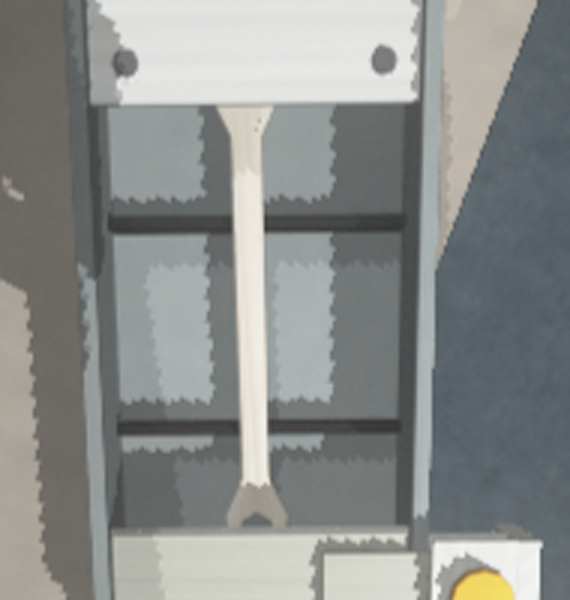

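Call:
jog_arm:
  increments: [-0.001,-0.02,0.02,0,0,0,0.4,-0.002,-0.045,0.04,0,0,0,0.4,-0.003,-0.065,0.06,0,0,0,0.4,-0.004,-0.076,0.08,0,0,0,0.4,-0.004,-0.076,0.1,0,0,0,0.4,-0.004,-0.076,0.115,0,0,0,0.4,-0.004,-0.076,0.115,0,0,0,0.4,-0.004,-0.076,0.115,0,0,0,0.4]

```text
t: 6.55
tcp_pos: [464.6, 346.3, 83.9]
tcp_rot: [[-0.339, 0.941, -0.004], [0.941, 0.339, -0.002], [-0.001, -0.005, -1.0]]
contact_force: [1.2, -0.3, 1.1]
gripper_width: 35.4
```

```bash
python3 look.py d wrist side scene
```

```text
t 6.7
joint_pos [-0.302, 0.585, -0.574, 1.822, 0.408, 0.855, 0.843]
tcp_pos [466.093, 346.714, 85.871]
tcp_rot [[-0.338, 0.941, -0.001], [0.941, 0.338, -0.0], [-0.0, -0.001, -1.0]]
contact_force [0.032, 0.232, 0.063]
gripper_width 34.921
```

View pics/d_wrist.png

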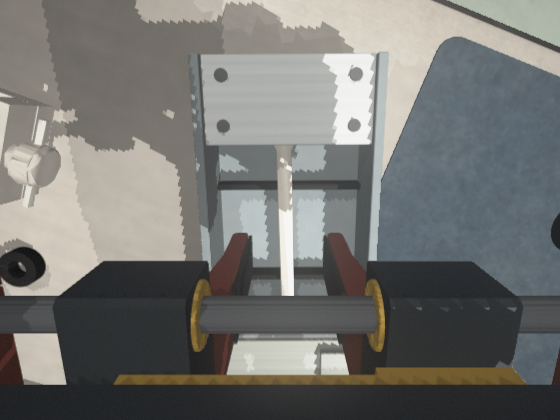

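View pics/d_scene.png

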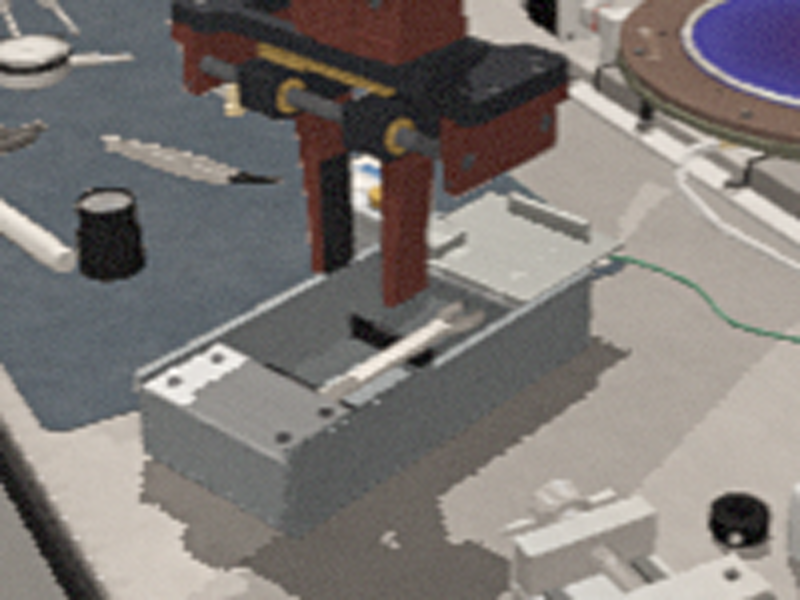

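View pics/d_side.png

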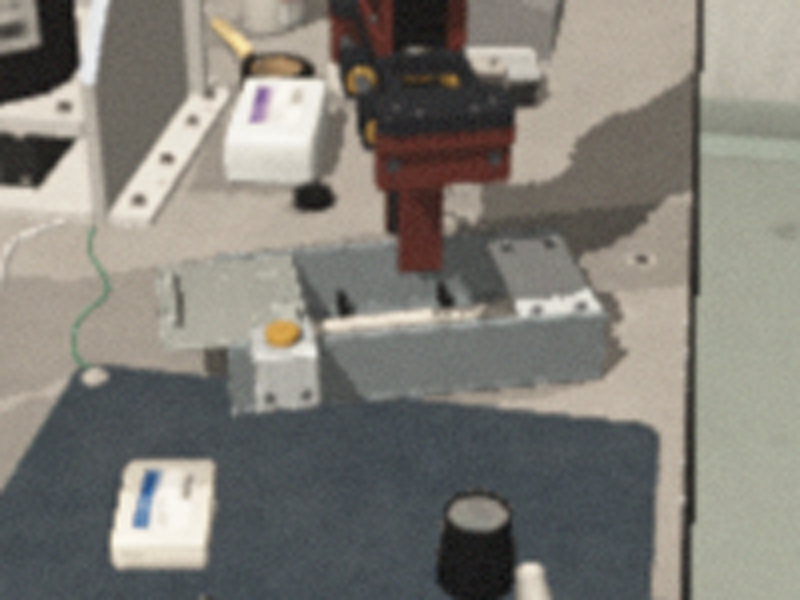

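Call:
jog_arm:
  increments: [0,0,0.012,0,0,0,0.4,0,0,0.024,0,0,0,0.4,0,0,0.036,0,0,0,0.4,0,0,0.044,0,0,0,0.4,0,0,0.05,0,0,0,0.4,0,0,0.054,0,0,0,0.4,0,0,0.057,0,0,0,0.4,0,0,0.057,0,0,0,0.4,0,0,0.057,0,0,0,0.4]

```text
t: 7.45
tcp_pos: [466.1, 346.9, 29.0]
tcp_rot: [[-0.338, 0.941, -0.001], [0.941, 0.338, -0.0], [0.0, -0.001, -1.0]]
contact_force: [0.8, -0.6, -0.3]
gripper_width: 35.2
```

Call:
jog_arm:
  increments: [0,0,0,0,0,0,0.2,0,0,0,0,0,0,0.1,0,0,0,0,0,0,0.0,0,0,0,0,0,0,0,0,0,0,0,0,0,0,0,0,0,0,0,0,0,0,0,0,0,0,0,0]
  grip_force: 40

```text
t: 8.03
tcp_pos: [466.2, 346.9, 29.2]
tcp_rot: [[-0.338, 0.941, -0.0], [0.941, 0.338, -0.0], [-0.0, -0.0, -1.0]]
contact_force: [-0.2, -1.0, 2.9]
gripper_width: 9.6
```

```bash
python3 look.py e wrist side scene
```

```text
t 8.183
joint_pos [-0.337, 0.662, -0.528, 1.852, 0.469, 0.755, 0.794]
tcp_pos [466.281, 346.861, 29.194]
tcp_rot [[-0.338, 0.941, -0.0], [0.941, 0.338, -0.0], [-0.0, -0.0, -1.0]]
contact_force [0.041, -1.888, 4.361]
gripper_width 9.906
```

View pics/e_wrist.png

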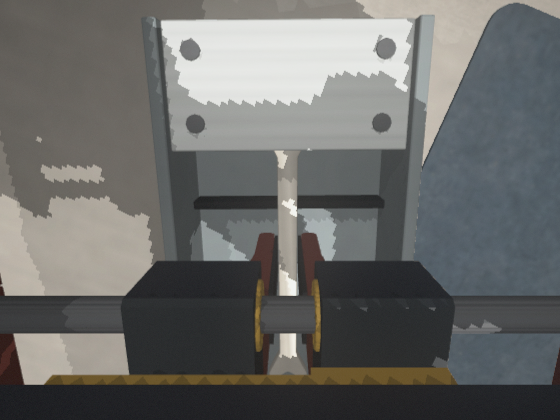

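View pics/e_scene.png

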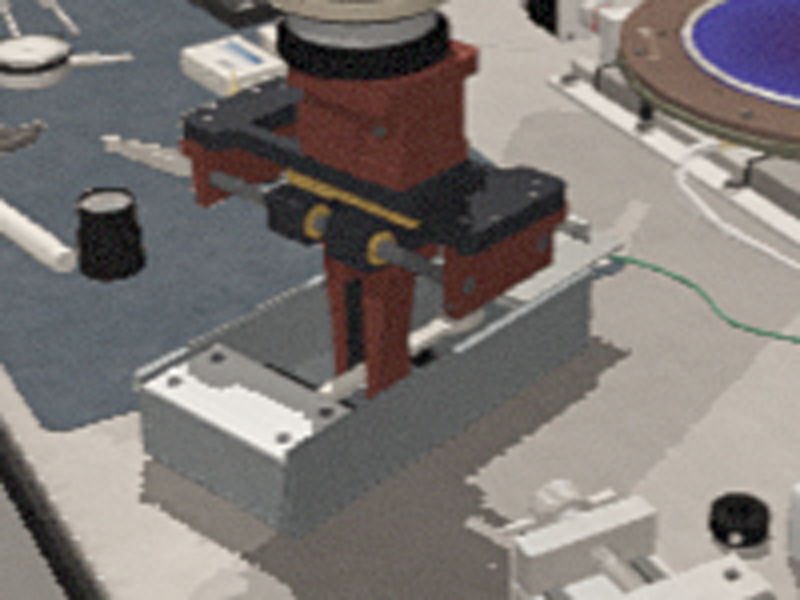

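Call:
jog_arm:
  increments: [0,0,-0.003,0,0,0,0,0,0,-0.006,0,0,0,0,0,0,-0.01,0,0,0,0,0,-0.002,-0.01,0,0,0,0,0,-0.006,-0.01,0,0,0,0,0,-0.01,-0.01,0,0,0,0,0,-0.014,-0.01,0,0,0,0,0,-0.018,-0.01,0,0,0,0,0,-0.019,-0.01,0,0,0,0,0,-0.019,-0.01,0,0,0,0]

```text
t: 9.02
tcp_pos: [447.9, 340.3, 39.2]
tcp_rot: [[-0.338, 0.941, -0.001], [0.941, 0.338, -0.0], [-0.0, -0.001, -1.0]]
contact_force: [0.0, -0.9, -1.2]
gripper_width: 9.9
```

```bash
python3 look.py f side scene
```

```text
t 9.117
joint_pos [-0.333, 0.625, -0.54, 1.893, 0.458, 0.749, 0.783]
tcp_pos [448.491, 340.514, 39.261]
tcp_rot [[-0.338, 0.941, -0.0], [0.941, 0.338, -0.0], [-0.0, -0.0, -1.0]]
contact_force [-0.223, 0.426, -0.604]
gripper_width 9.599
```

View pics/f_scene.png

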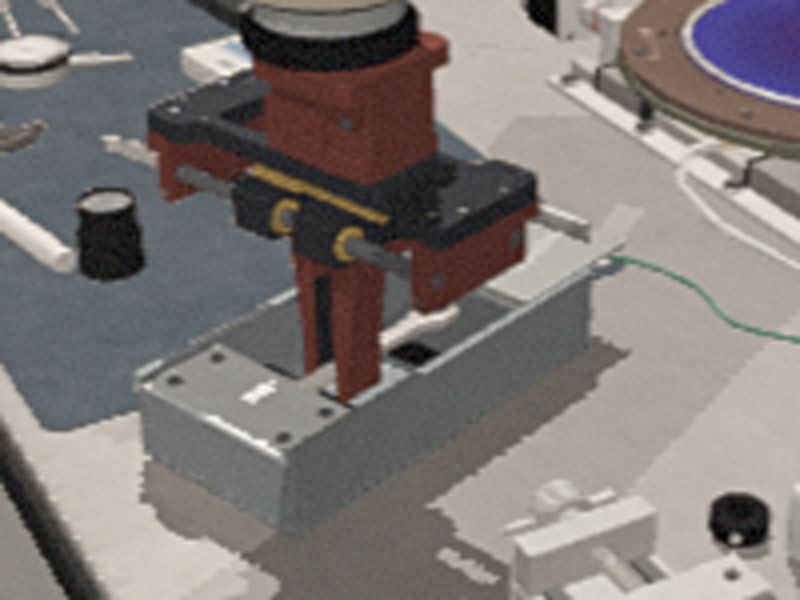

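View pics/f_side.png

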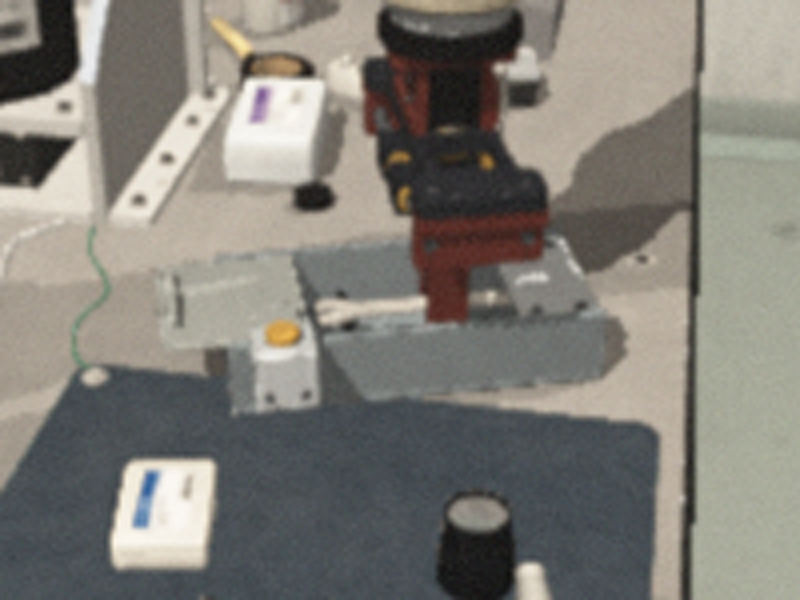

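Run:
```python
from h import *; import pickle
p=[468.3,347.8,.3539];a=p[2];R=np.array([[np.cos(a),-np.sin(a)],[np.sin(a),np.cos(a)]])
for n,uv in [("side",(268.4,217.5)),("scene",(284,228))]:
    C=pickle.load(open(f"f_{n}.pkl","rb")); print(n,[(R.T@(onz(C,uv,z)[:2]-p[:2])).round(1) for z in (28,33)])
```

```text
side [array([49.8, -3.7]), array([50.8,  4.2])]
scene [array([51.5, -7. ]), array([ 45. , -12.5])]
```

Call:
jog_arm:
  increments: [0,0,-0.0005,-3,0,0,0,0,0,-0.001,-6,0,0,0,0,-0.0005,-0.002,-9,0,0,0,0,-0.001,-0.004,-12,0,0,0,0,-0.0015,-0.006,-15,0,0,0,0,-0.002,-0.008,-18,0,0,0,0,-0.002,-0.0105,-21,0,0,0,0,-0.0025,-0.013,-24,0,0,0,0,-0.003,-0.016,-27,0,0,0,0,-0.0035,-0.019,-30,0,0,0]

```text
t: 9.95
tcp_pos: [448.1, 337.9, 54.9]
tcp_rot: [[-0.335, 0.838, 0.43], [0.942, 0.302, 0.144], [-0.009, 0.454, -0.891]]
contact_force: [0.5, -0.5, -1.5]
gripper_width: 9.9
```

Call:
jog_arm:
  increments: [0,0,0,0,0,0,0,0,0,0,0,0,0,0]

```text
t: 10.12
tcp_pos: [447.4, 338.7, 54.8]
tcp_rot: [[-0.337, 0.838, 0.43], [0.941, 0.305, 0.145], [-0.009, 0.453, -0.891]]
contact_force: [0.9, -0.5, -0.8]
gripper_width: 9.7
```

```bash
python3 look.py g side scene
```

```text
t 10.217
joint_pos [-0.949, 0.434, 0.084, 2.277, 1.453, 0.207, -0.373]
tcp_pos [448.262, 338.341, 54.945]
tcp_rot [[-0.335, 0.839, 0.43], [0.942, 0.302, 0.145], [-0.009, 0.453, -0.891]]
contact_force [1.025, 0.747, 0.2]
gripper_width 9.796
```

View pics/g_scene.png

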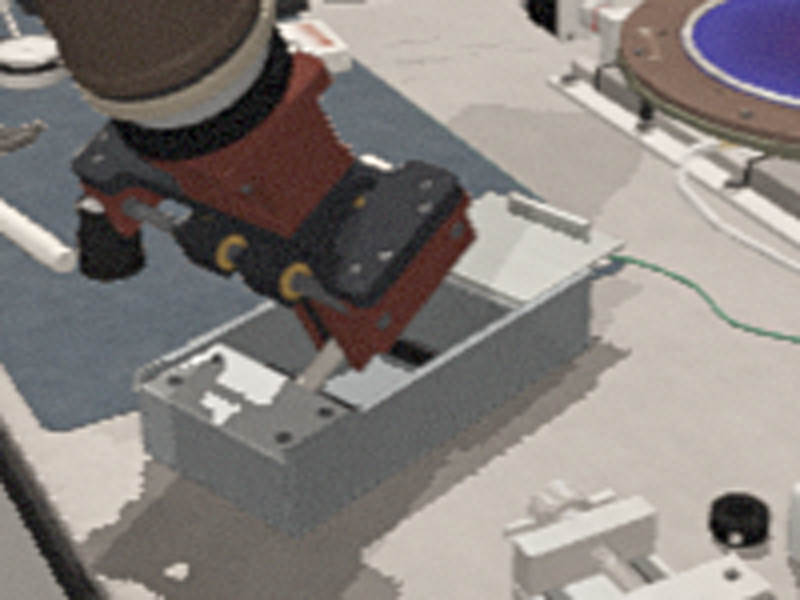

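View pics/g_side.png

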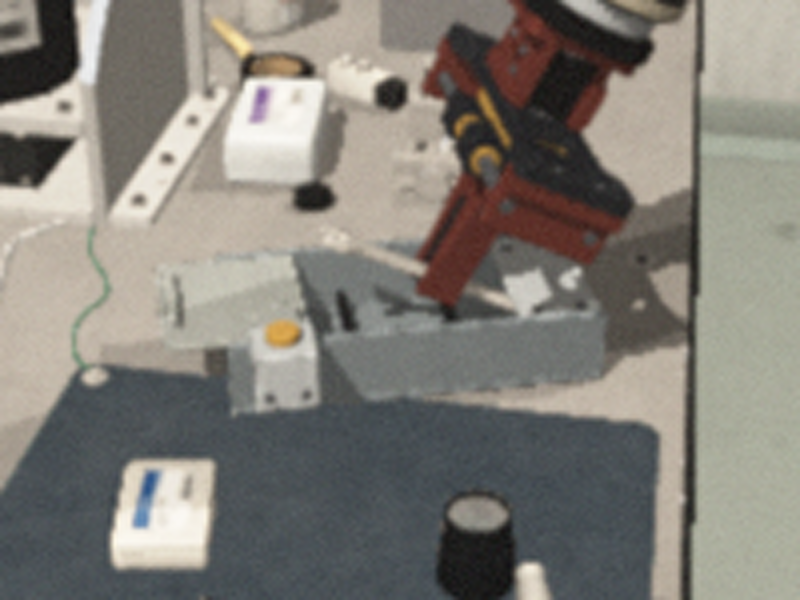

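Call:
jog_arm:
  increments: [0,0.005,0,0,0,0,0,0,0.01,0,0,0,0,0,0,0.016,0,0,0,0,0,0,0.022,0,0,0,0,0,0,0.028,0,0,0,0,0,0,0.034,0,0,0,0,0,0,0.04,0,0,0,0,0,0,0.046,0,0,0,0,0,0,0.05,0,0,0,0,0,0,0.05,0,0,0,0,0]

```text
t: 11.05
tcp_pos: [491.7, 353.3, 78.2]
tcp_rot: [[-0.333, 0.839, 0.43], [0.943, 0.3, 0.145], [-0.007, 0.454, -0.891]]
contact_force: [0.3, 0.6, -1.2]
gripper_width: 9.7
```

```bash
python3 look.py i side scene
```

```text
t 11.15
joint_pos [-0.801, 0.433, -0.032, 2.166, 1.096, 0.264, 0.054]
tcp_pos [490.692, 352.958, 77.576]
tcp_rot [[-0.333, 0.839, 0.429], [0.943, 0.301, 0.144], [-0.008, 0.453, -0.891]]
contact_force [-0.393, 0.23, -0.859]
gripper_width 9.834
```

View pics/i_scene.png

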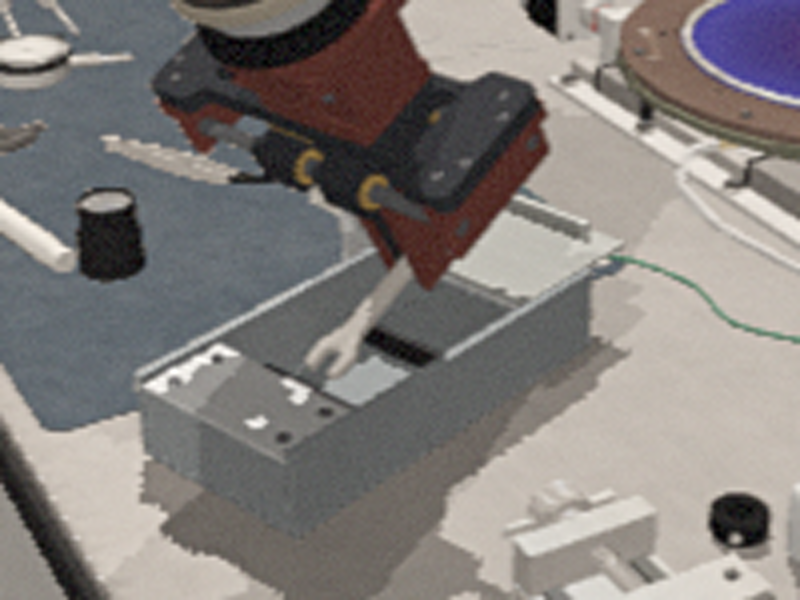

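View pics/i_side.png

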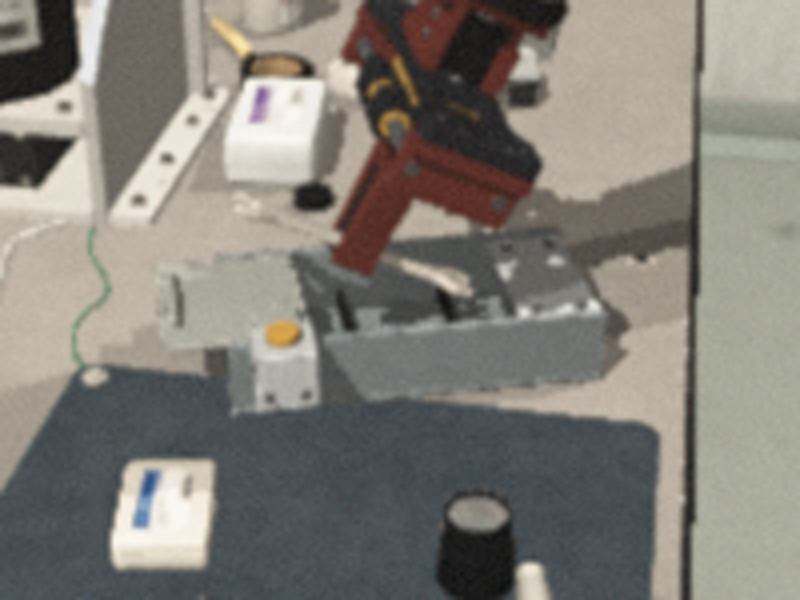

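Call:
jog_arm:
  increments: [0,0.005,-0.009,0,0,0,0,0,0.012,-0.023,0,0,0,0,0,0.02,-0.04,0,0,0,0,0,0.03,-0.059,0,0,0,0,0,0.04,-0.079,0,0,0,0,0,0.05,-0.098,0,0,0,0,0,0.058,-0.115,0,0,0,0,0,0.063,-0.125,0,0,0,0,0,0.063,-0.125,0,0,0,0,0,0.063,-0.125,0,0,0,0]

```text
t: 11.98
tcp_pos: [489.9, 353.6, 217.6]
tcp_rot: [[-0.333, 0.839, 0.43], [0.943, 0.3, 0.145], [-0.007, 0.453, -0.891]]
contact_force: [-0.3, 1.1, 0.0]
gripper_width: 10.1
```

Call:
jog_arm:
  increments: [0,0,0,0,0,0,0,0,0,0,0,0,0,0,0,0,0,0,0,0,0,0,0,0,0,0,0,0]

```text
t: 12.32
tcp_pos: [489.5, 353.4, 216.7]
tcp_rot: [[-0.333, 0.84, 0.429], [0.943, 0.301, 0.144], [-0.008, 0.452, -0.892]]
contact_force: [0.6, 0.4, -0.5]
gripper_width: 10.2
```

```bash
python3 look.py j side scene; python3 -c "
from rig import arm;s=arm.state();print(s['qvel'],s['tcp_pos'])"
```

```text
t 12.417
joint_pos [-0.546, 0.221, -0.326, 2.038, 0.594, 0.555, 0.606]
tcp_pos [489.689, 353.594, 217.087]
tcp_rot [[-0.333, 0.84, 0.429], [0.943, 0.3, 0.144], [-0.008, 0.453, -0.892]]
contact_force [-0.511, -0.544, -0.302]
gripper_width 9.774
[ 0.00049943 -0.00291994 -0.00140609 -0.00195959 -0.00245402 -0.00096394
  0.00187808] [489.68895129 353.59356341 217.08723663]
```

View pics/j_scene.png

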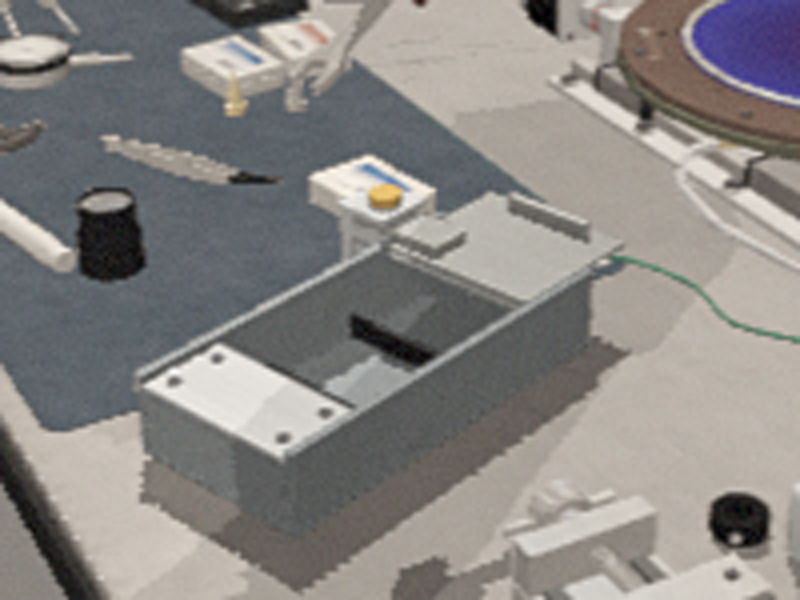

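View pics/j_side.png

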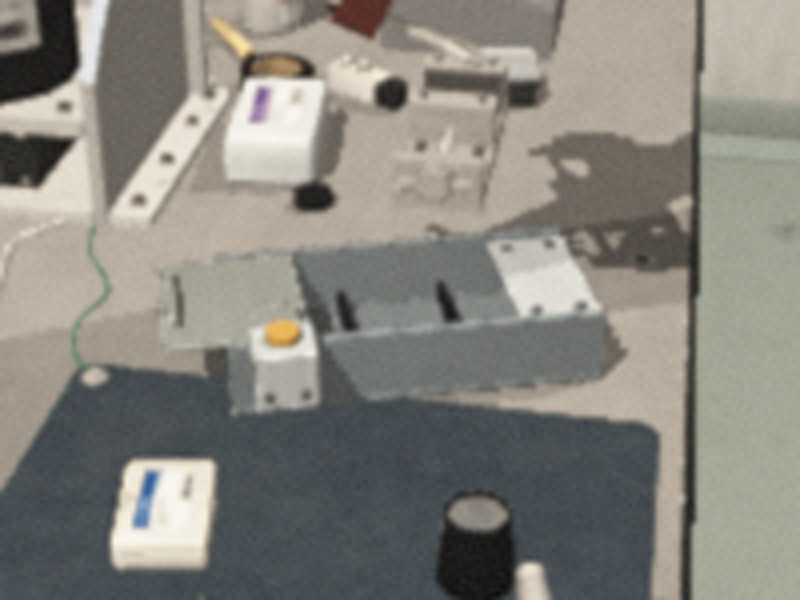

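Tray empty, spanner held (width 9.8 mm) with its low end at about 175 mm, the pin home, the cover open, and the bystanders in place. The arm is still, so I'm handing in.

```bash
python3 -c "
from rig import arm
print(arm.finish_job()); s=arm.state(); print(s['t'],s['tcp_pos'],s['gripper_width'])"
```

```text
the job is handed in; nothing more can be done
None
the job is handed in; nothing more can be done
```

The job is handed in: the pin is home and the spanner is out of the tray, held still in the air. It took 12.4 s of the 51 s. `finish_job` gives no verdict, so the result rests on my own checks.

- **Pin:** I pressed it down with the closed fingertips until the push rose to about 15 N. The tips stood at 62.3 mm, against 62 mm for the pin fully home, and the later pictures show the head seated on the fork.
- **Spanner:** I gripped the shank at 40 N, lifted it 10 mm and slid it 19 mm under the near deck. I then tilted it 27° so the far end came out first, drew it out along its axis and raised it 140 mm.
- **Last checks:** The opening read 9.8 mm on the 10 mm shank. The TCP was at 217 mm, which puts the spanner's low end at about 175 mm by calculation. The joints were practically still, and the force readings were only noise. In the pictures the tray is empty, the cover is open, and the loupe, collet box and shaft collar stand where they did.

No check failed. Two limits remain:
- The two room cameras disagreed by up to 6 mm on the pin's position before I used the wrist camera.
- In the final pictures the spanner is only partly in the cropped view, so its end heights come from the arm's pose rather than from the images.

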